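Make up two sand-study kits

TASK

Make up the two sand-study kits from the stock on the table. The tray with three bays gets the sorting kit: the tall bottle in the middle bay, with the sieve and the hand magnet in the end bays, either way round; the tray with two bays gets the viewing kit: the short jar and the square magnifier, one in each bay. Everything should stand upright and flat on the floor of its bay, let go and at rest, and the white dish and the eraser must be left where they lie.

Things in the scene. Friction and masses are not known exactly. Their poses are not given: they have to be found in the camera images.
- long_tray: grey kit tray with a row of three equal bays, 80 x 232 x 12 mm, fixed to the table. Each bay is 72 x 72 mm inside with a floor 4 mm above the table; the outer walls and dividers are 4 mm thick and their tops stand 12 mm above the table. Origin: centre of the tray's underside, on the table; y runs along the row of bays, x across it. Bay centres at y = -76, 0 and +76 mm, x = 0.
- short_tray: grey kit tray with a row of two equal bays, 80 x 156 x 12 mm, fixed to the table. Each bay is 72 x 72 mm inside with a floor 4 mm above the table; the outer walls and dividers are 4 mm thick and their tops stand 12 mm above the table. Origin: centre of the tray's underside, on the table; y runs along the row of bays, x across it. Bay centres at y = -38 and +38 mm, x = 0.
- bottle: tall, slim white plastic sample bottle, round, standing: 28 mm in diameter up to 48 mm high, shoulder to 53 mm, then a white cap 22 mm in diameter up to 72 mm; about 40 g. Origin: centre of its underside, z up.
- sieve: small round test sieve, standing: a bare metal ring open at the top with wire mesh inside, 48 mm in outer diameter, 40 mm high, straight wall 3 mm thick; about 60 g. Origin: centre of its underside, z up.
- magnet: hand magnet for sorting sand: a steel foot 50 mm (x) x 24 mm (y) x 14 mm high with an upright black grip rib on it, 46 mm (x) x 10 mm (y), from 14 to 42 mm high; about 90 g. Origin: centre of its underside, x along the rib, z up.
- jar: short, wide round jar, standing: glass 42 mm in diameter up to 26 mm high, then a flat white screw cap 44 mm in diameter up to 42 mm; about 70 g. Origin: centre of its underside, z up.
- viewer: square black stand magnifier with a round lens in its top: 38 x 38 mm, 40 mm high, on four short corner feet 10 mm high; about 50 g. Origin: centre of its underside, x and y square to its sides, z up.
- dish: low open white dish, 58 mm in diameter, 14 mm high, loose among the stock; not part of any kit. Origin: centre of its underside.
- eraser: white eraser in a brown card sleeve, lying, 43 (x) x 18 (y) x 12 mm, loose among the stock; not part of any kit. Origin: centre of its underside.
Not all that is in view belongs to the job. What is shaped like the sieve but yellow is not meant.

How it is judged:
By the outcome, as a careful person would: the job done as asked, in the order asked, and still so for the second after the job is handed in, with the robot touching nothing.
It also fails if it takes over 136 s, if anything falls off the work surface, if the arm or the gripper's body presses on something with over 40 N, if the wrist force passes 120 N, or if a joint passes its speed limit or range.

ROBOT

A 6-joint arm with a two-finger parallel gripper is mounted at the origin on the work surface. World frame = base frame: x ahead of the robot, y to its left, z up, the work surface at z = 0. Lengths are in m, angles in rad, forces in N, time in s.
With the tool pointing down it reaches from about 0.3 to 0.875 m from the base axis. Payload 6.4 kg.
Tool frame: the origin (TCP) lies on the mounting face of the last link; the fingertips stand 173 mm ahead of it and the grasp point (between the pads) lies 155 mm ahead of it (ctrl.grip_point_offset is the distance from the TCP to the grasp point, in m); z points along the fingers, y is the line along which they close (so a half turn about z gives the same grasp; the last joint's range is limited). The gripper opens to 85 mm and grips with 20 to 120 N. Pads are 22 mm wide; open, the fingers measure 114 mm over their backs; the gripper's body (76 mm by 85 mm) begins 54 mm behind the grasp point. The pads swing forward as they close: fully open they stand 13 mm farther back than shut.
Start: joints at [1.139, 0.181, 1.607, -0, 1.354, -0.206], TCP at [0.129, 0.56, 0.405] pointing down, gripper open.
Joint ranges: [-2.99, 2.99], [-0.89, 2.07], [0.3, 2.58], [-1.14, 4.28], [0, 2.63], [-3.12, 3.12]. Speed limits (rad/s): [2.57, 2.57, 3.01, 3.14, 3.14, 3.14].

INTERFACE

Orientations are given as a unit quaternion [w, x, y, z].
In Python, from bench import status, imaging, ctrl, models gives the robot as it stands.
- The arm moves only by the tool send_rows, never from a script. Its argument "commands" is a list that holds one entry, the list of rows, each a list of 6 numbers: the shift along the tool's x, y, z normalised to -1 to 1, where 1 is 3 cm, then the turn, a rotation vector about the tool's x, y, z normalised to -1 to 1, where 1 is 0.1 rad. A call has 1 to 8 rows; each row shifts and turns the commanded pose from where the row before left it, along the tool's axes as they then stand; what a row does not reach is not made up. A row lasts 1/12 s, in which the tool goes at most 41.7 mm and 7.16 degrees, less where a joint would pass 70% of its speed; a pose out of reach is approached as far as the arm can. A call with a number of a shift or a turn outside -1 to 1 is refused whole. A call with a gripper value outside its range is refused whole. "jaw" is the opening, from 0 (shut) to 1 (fully open), set as the call begins (left out, the last holds). The fingers move at their own pace and stop on an object; the grip force is fixed at half the most. Time passes only in rows, so rows that do not move let the fingers close. It gives the time, the measured TCP pose, the force, the opening and the grip force at its end, in the units of the state.
- status.get_obs(): the state, without advancing time (a new reading comes with each control period).
- imaging.camera(name): name is "scene" or "top" or "wrist"; returns a dict with "image" (480x640x3 uint8, blue, green, red), "depth" (480x640 float32, m along the optical axis (not along the pixel's ray), 0 where there is no reading), "mtx" (3x3 intrinsics, pixels), "k1" (the pictures are not rectified: a ray, as slopes to the right and down, at radius r is drawn at 1 + k1 r^2 times it, then the intrinsics apply), "pose" (4x4, takes a point from camera to world coordinates). Camera axes: x right, y down, z forward; pixel columns grow to the right and rows downward; lengths in m; the calibration is good to about 2 mm. A picture is of the moment at which its call begins.
- ctrl.hand_in(): hands the job in; it is judged then, once.
Trained networks look in a picture, given as the dict that the camera call returned (one of the last four; its "shot" number tells which), for a name from the list of things; names that differ only in an ending like _2 or _b are one class to them, and where a whole thing is asked for, a point or a joint stands for the part that bears it (a point fixed in the world has none). Each returns a list of dicts, best first, with "confidence" (0 to 1); they miss things now and then, are a little off and sometimes report something else, mostly with a low value. They report only what shows in the picture. A call takes as long as a camera call. They do not tell look-alikes from the thing itself.
- models.recognise(picture, name): "centre" ([column, row] in pixels, amid what is visible of it).
- models.regions_of(picture, name): "region" (480x640 bool, what is visible of it) and "centre" ([column, row] in pixels, amid what is visible of it).
The state is a dict: "time_s": time; "q": joint angles; "dq": joint speeds; "joint_efforts": joint torques, N m; "eef_pos": TCP position; "eef_rot": TCP orientation; "wrist_force": force on the tool from outside, world axes, zero at the start; "torque": the same for the moment, N m; "opening": opening from 0.0 (shut) to 1.0 (fully open); "grasp_force": force on a finger pad.
Only numpy, scipy, OpenCV 4.12 (cv2) and the standard library are available. Lean on these libraries where they do the work, as an engineer would, in place of code of your own. Each camera call takes 0.05 s, during which the arm holds its last target. There are 200 camera calls.

## Working session

There is one attempt and no reset: what is moved stays moved. The work goes in short steps, Python scripts to look and compute and a tool call to move; the robot and the scene stay as the last step left them, time stands still between calls to the robot, and variables do not carry over. Pictures are saved under pics/ and viewed, at most 14 in all, crops included, and the job is handed in when it is done.

Besides the shell and the picture viewer there is one more tool, called as name(argument=value, ...), one argument or row to a line, values as JSON. send_rows: Moves the arm, as the interface text tells. Its arguments: {"type":"object","properties":{"commands":{"type":"array"},"jaw":{"type":"number"}},"required":["commands"]}

```bash
mkdir -p pics; cat > h.py <<'E'
import numpy as np, cv2
from bench import status, imaging, ctrl, models
def cloud(p):
    K=p["mtx"];v,u=np.mgrid[0:480,0:640].astype(float)
    a=(u-K[0,2])/K[0,0];b=(v-K[1,2])/K[1,1];x,y=a.copy(),b.copy()
    for _ in range(8):
        s=1+p["k1"]*(x*x+y*y);x,y=a/s,b/s
    d=p["depth"];P=np.stack([x*d,y*d,d,np.ones_like(d)],-1)@p["pose"].T
    P=P[...,:3];P[d==0]=np.nan
    return P
def find(p,names,n=3):
    C=cloud(p)
    for nm in names:
        for r in models.regions_of(p,nm)[:n]:
            q=C[r["region"]];q=q[~np.isnan(q[:,0])]
            if len(q)<10: print(nm,"few",r["centre"],r["confidence"]);continue
            zt=np.percentile(q[:,2],97);t=q[q[:,2]>zt-.008]
            (c,wh,an)=cv2.minAreaRect((t[:,:2]*1000).astype(np.float32))
            bgr=p["image"][r["region"]].mean(0).astype(int)
            print(nm,"%.2f"%r["confidence"],"px",np.round(r["centre"]).astype(int),"n",len(q),"zt %.0f"%(zt*1e3),"toprect",np.round(c),np.round(wh),"%.0f"%an,"medall",np.round(np.median(q[:,:2],0)*1e3),"bgr",bgr)
E
python3 - <<'E'
from h import *
N=["long_tray","short_tray","bottle","sieve","magnet","jar","viewer","dish","eraser"]
for n in ["top","scene"]:
    p=imaging.camera(n);cv2.imwrite(f"pics/{n}0.png",p["image"]);print(n,np.round(p["pose"],2).tolist());find(p,N)
print(status.get_obs())
E
```

```text
top [[0.03, -0.98, 0.18, 0.23], [-1.0, -0.03, 0.01, 0.01], [-0.0, -0.18, -0.98, 1.31], [0.0, 0.0, 0.0, 1.0]]
long_tray 0.94 px [400 169] n 3759 zt 14 toprect [ 642. -136.] [233.  83.] 88 medall [ 643. -137.] bgr [133 128 126]
short_tray 0.78 px [271 176] n 2566 zt 14 toprect [621. 142.] [156.  82.] 78 medall [621. 141.] bgr [137 133 131]
short_tray 0.41 px [154 215] n 321 zt 44 toprect [524. 395.] [13. 44.] 50 medall [523. 391.] bgr [76 77 79]
bottle 0.51 px [395 262] n 205 zt 75 toprect [ 436. -129.] [21. 21.] 90 medall [ 431. -125.] bgr [185 185 189]
bottle 0.35 px [400 169] n 3745 zt 14 toprect [ 642. -136.] [234.  83.] 89 medall [ 644. -137.] bgr [133 128 126]
sieve 0.69 px [466 332] n 532 zt 42 toprect [ 298. -283.] [48. 47.] 0 medall [ 297. -287.] bgr [ 65 137 154]
sieve 0.61 px [459 243] n 536 zt 42 toprect [ 482. -268.] [48. 46.] 87 medall [ 483. -268.] bgr [ 62 132 150]
magnet 0.78 px [153 214] n 306 zt 44 toprect [524. 395.] [13. 44.] 50 medall [521. 391.] bgr [78 77 78]
jar 0.65 px [199 284] n 367 zt 46 toprect [381. 283.] [41. 41.] 65 medall [380. 280.] bgr [218 217 218]

[... 1733 characters left out ...]
4 131 154]
{'time_s': 1.0, 'q': array([ 1.13874050e+00,  1.80794773e-01,  1.60698445e+00,  2.10745955e-05,
        1.35381310e+00, -2.06309088e-01]), 'dq': array([ 0.00121686,  0.00101617,  0.00192034, -0.00149015, -0.00305529,
       -0.00031318]), 'joint_efforts': array([-4.20858271e-05, -4.44833243e+01, -3.51697612e+01, -2.47168958e-05,
        2.10205158e-04, -1.79404105e-05]), 'eef_pos': array([0.12869773, 0.56043146, 0.40469893]), 'eef_rot': array([-9.71817672e-06,  1.12636099e-01,  9.93636306e-01,  3.38722610e-06]), 'wrist_force': array([-0.04107313,  0.14978741,  0.18596208]), 'torque': array([-0.02883592, -0.03081949, -0.00944022]), 'grasp_force': 0.0, 'opening': 0.9982013548940425}
```

View pics/top0.png

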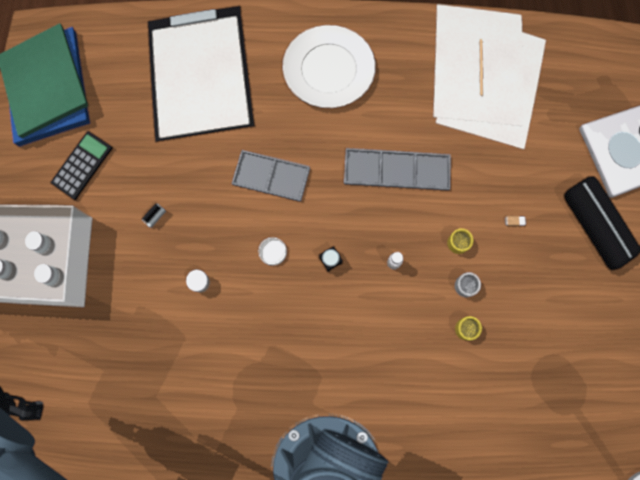

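View pics/scene0.png

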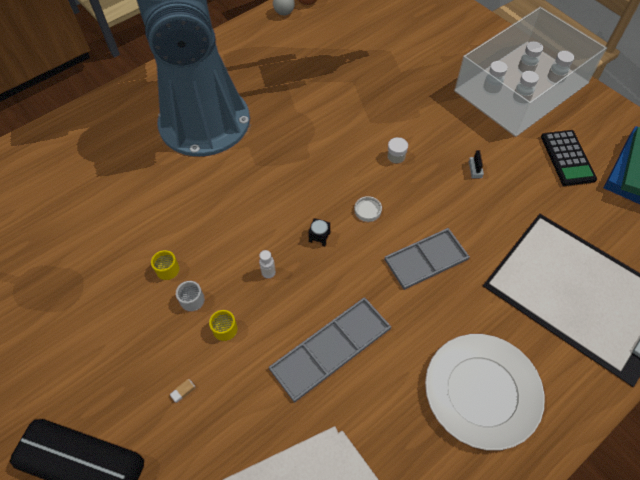

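The top view shows the metal sieve at (469,285) between two yellow look-alikes. The bottle is at (396,260), viewer (331,259), dish (272,251), jar (197,281), magnet (153,215), and the trays at (398,169) and (271,176). I'll start with the magnet.

```bash
cat >> h.py <<'E'
from scipy.spatial.transform import Rotation as Ro
def nav(g,yaw):
    """g: grasp point mm, yaw: world angle (deg) of closing line. prints turn units, then shift units in the turned frame"""
    o=status.get_obs();w,x,y,z=o["eef_rot"];R=Ro.from_quat([x,y,z,w]).as_matrix()
    cur=np.degrees(np.arctan2(R[1,1],R[0,1]));d=(yaw-cur+90)%180-90
    a=np.radians(cur+d);ty=np.array([np.cos(a),np.sin(a),0]);tz=np.array([0,0,-1.]);tx=np.cross(ty,tz)
    gp=o["eef_pos"]+R[:,2]*ctrl.grip_point_offset
    e=np.array(g)/1e3-gp
    tilt=Ro.from_matrix(R.T@np.stack([tx,ty,tz],1)).as_rotvec()/.1
    print("t %.2f"%o["time_s"],"grip at",np.round(gp*1e3,1),"yaw %.1f"%cur,"turn(rotvec units)",np.round(tilt,2),"shift units",np.round([e@tx/.03,e@ty/.03,e@tz/.03],2),"F",np.round(o["wrist_force"],1),"open %.2f q6 %.2f"%(o["opening"],o["q"][5]))
E
python3 - <<'E'
from h import *
print(ctrl.grip_point_offset)
nav([524,393,120],50)
E
```

```text
0.1547
t 1.00 grip at [128.7 560.4 250. ] yaw 77.1 turn(rotvec units) [-0.   -0.    4.72] shift units [-13.68   4.19   4.33] F [-0.   0.1  0.2] open 1.00 q6 -0.21
```

send_rows(
  commands=[
    [[0,0,0,0,0,0.944],[0,0,0,0,0,0.944],[0,0,0,0,0,0.944],[0,0,0,0,0,0.944],[0,0,0,0,0,0.944]],
  ],
  jaw=1,
)

```text
time_s: 1.42
eef_pos: [0.1287, 0.5604, 0.4047]
eef_rot: [-0.0, 0.344, 0.939, -0.0]
wrist_force: [-0.5, -1.1, 0.8]
opening: 1.001
grasp_force: 0.0
```

send_rows(
  commands=[
    [[-0.855,0.262,0.24,0,0,0],[-0.855,0.262,0.24,0,0,0],[-0.855,0.262,0.24,0,0,0],[-0.855,0.262,0.24,0,0,0],[-0.855,0.262,0.24,0,0,0],[-0.855,0.262,0.24,0,0,0],[-0.855,0.262,0.24,0,0,0],[-0.855,0.262,0.24,0,0,0]],
  ],
)

```text
time_s: 2.08
eef_pos: [0.3275, 0.4761, 0.3468]
eef_rot: [0.0, 0.342, 0.94, 0.0]
wrist_force: [-1.1, 0.0, 0.3]
opening: 1.001
grasp_force: 0.0
```

send_rows(
  commands=[
    [[-0.855,0.262,0.24,0,0,0],[-0.855,0.262,0.24,0,0,0],[-0.855,0.262,0.24,0,0,0],[-0.855,0.262,0.24,0,0,0],[-0.855,0.262,0.24,0,0,0],[-0.855,0.262,0.24,0,0,0],[-0.855,0.262,0.24,0,0,0],[-0.855,0.262,0.24,0,0,0],[0,0,0,0,0,0]],
  ],
)

```text
validation failed for argument at $.co...
```

send_rows(
  commands=[
    [[-0.855,0.262,0.24,0,0,0],[-0.855,0.262,0.24,0,0,0],[-0.855,0.262,0.24,0,0,0],[-0.855,0.262,0.24,0,0,0],[-0.855,0.262,0.24,0,0,0],[-0.855,0.262,0.24,0,0,0],[-0.855,0.262,0.24,0,0,0],[-0.855,0.262,0.24,0,0,0]],
  ],
)

```text
time_s: 2.75
eef_pos: [0.5252, 0.3924, 0.2891]
eef_rot: [-0.0, 0.342, 0.94, 0.0]
wrist_force: [-0.0, 0.6, 0.3]
opening: 0.999
grasp_force: 0.0
```

send_rows(
  commands=[
    [[0,0,0,0,0,0],[0,0,0,0,0,0]],
  ],
)

```text
time_s: 2.92
eef_pos: [0.525, 0.3921, 0.2886]
eef_rot: [-0.0, 0.343, 0.939, -0.0]
wrist_force: [-0.9, 0.2, -1.0]
opening: 0.999
grasp_force: 0.0
```

```bash
python3 - <<'E'
from h import *
p=imaging.camera("wrist");cv2.imwrite("pics/w1.png",p["image"]);find(p,["magnet"])
C=cloud(p);m=(C[...,2]>.032)&(C[...,2]<.06)&(np.hypot(C[...,0]-.524,C[...,1]-.393)<.05)
q=C[m];print(m.sum(),cv2.minAreaRect((q[:,:2]*1000).astype(np.float32)),q[:,2].max())
nav([524,393,35],50)
E
```

```text
magnet 0.86 px [324 238] n 2998 zt 43 toprect [525. 394.] [10. 46.] 51 medall [521. 396.] bgr [114 116 122]
1287 ((524.6841430664062, 393.90185546875), (9.975958824157715, 45.67198944091797), 51.018672943115234) 0.04430105951102961
t 3.02 grip at [523.4 393.3 134.7] yaw 50.0 turn(rotvec units) [-0.   -0.01  0.  ] shift units [-0.02  0.    3.32] F [ 0.  -0.3 -0.2] open 1.00 q6 -0.41
```

View pics/w1.png

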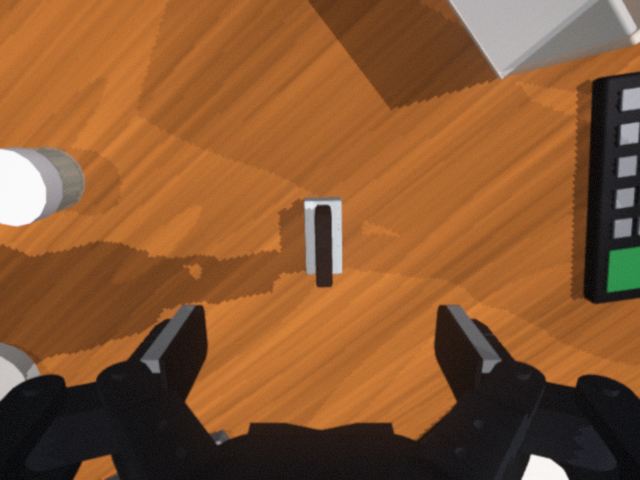

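The wrist view shows the magnet at (323,240), midway between the fingers with its rib square to them. I'll descend, close and lift.

send_rows(
  commands=[
    [[-0.03,0,0.8,0,0,0.1],[0,0,0.8,0,0,-0.2],[0,0,0.7,0,0,0],[0,0,0.6,0,0,0],[0,0,0.4,0,0,0],[0,0,0,0,0,0]],
  ],
)

```text
time_s: 3.52
eef_pos: [0.5226, 0.3927, 0.1878]
eef_rot: [-0.002, 0.337, 0.942, -0.002]
wrist_force: [-0.2, -0.0, -0.4]
opening: 0.999
grasp_force: 0.0
```

send_rows(
  commands=[
    [[0,0,0,0,0,0],[0,0,0,0,0,0],[0,0,0,0,0,0],[0,0,0,0,0,0],[0,0,0,0,0,0],[0,0,0,0,0,0],[0,0,0,0,0,0],[0,0,0,0,0,0]],
  ],
  jaw=0,
)

```text
time_s: 4.18
eef_pos: [0.525, 0.3926, 0.1911]
eef_rot: [0.0, 0.337, 0.941, 0.0]
wrist_force: [-1.2, 0.4, 3.5]
opening: 0.107
grasp_force: 60.1
```

send_rows(
  commands=[
    [[0,0,-0.3,0,0,0],[0,0,-0.7,0,0,0],[0,0,-0.7,0,0,0],[0,0,-0.7,0,0,0],[0,0,-0.6,0,0,0]],
  ],
)

```text
time_s: 4.6
eef_pos: [0.5247, 0.3925, 0.2822]
eef_rot: [0.0, 0.337, 0.941, 0.0]
wrist_force: [0.3, 0.5, -1.4]
opening: 0.107
grasp_force: 59.5
```

```bash
python3 - <<'E'
from h import *
nav([645,-61,120],88)
E
```

```text
t 4.60 grip at [524.8 392.5 127.5] yaw 50.6 turn(rotvec units) [ 0.    0.   -6.53] shift units [ -4.53 -14.97   0.25] F [ 0.3  0.5 -1.4] open 0.11 q6 -0.42
```

send_rows(
  commands=[
    [[0,0,0,0,0,-0.933],[0,0,0,0,0,-0.933],[0,0,0,0,0,-0.933],[0,0,0,0,0,-0.933],[0,0,0,0,0,-0.933],[0,0,0,0,0,-0.933],[0,0,0,0,0,-0.933]],
  ],
)

```text
time_s: 5.18
eef_pos: [0.5245, 0.3924, 0.2807]
eef_rot: [-0.0, 0.015, 1.0, -0.0]
wrist_force: [0.4, 0.4, -0.6]
opening: 0.102
grasp_force: 59.5
```

send_rows(
  commands=[
    [[-0.283,-0.936,0,0,0,0],[-0.283,-0.936,0,0,0,0],[-0.283,-0.936,0,0,0,0],[-0.283,-0.936,0,0,0,0],[-0.283,-0.936,0,0,0,0],[-0.283,-0.936,0,0,0,0],[-0.283,-0.936,0,0,0,0],[-0.283,-0.936,0,0,0,0]],
  ],
)

```text
time_s: 5.85
eef_pos: [0.5848, 0.1642, 0.2809]
eef_rot: [-0.0, 0.017, 1.0, -0.0]
wrist_force: [-0.4, -0.3, -0.3]
opening: 0.101
grasp_force: 59.5
```

send_rows(
  commands=[
    [[-0.283,-0.936,0,0,0,0],[-0.283,-0.936,0,0,0,0],[-0.283,-0.936,0,0,0,0],[-0.283,-0.936,0,0,0,0],[-0.283,-0.936,0,0,0,0],[-0.283,-0.936,0,0,0,0],[-0.283,-0.936,0,0,0,0],[-0.283,-0.936,0,0,0,0]],
  ],
)

```text
time_s: 6.52
eef_pos: [0.6449, -0.0627, 0.2808]
eef_rot: [-0.0, 0.017, 1.0, 0.0]
wrist_force: [0.7, 0.6, -0.4]
opening: 0.107
grasp_force: 59.5
```

send_rows(
  commands=[
    [[0,0,0,0,0,0],[0,0,0,0,0,0]],
  ],
)

```text
time_s: 6.68
eef_pos: [0.6449, -0.063, 0.2807]
eef_rot: [-0.0, 0.019, 1.0, 0.0]
wrist_force: [-0.1, 0.7, -0.8]
opening: 0.102
grasp_force: 59.5
```

```bash
python3 - <<'E'
from h import *
p=imaging.camera("wrist");cv2.imwrite("pics/w2.png",p["image"]);find(p,["long_tray"])
nav([645,-61,40.5],88)
E
```

```text
long_tray 0.86 px [195 234] n 40137 zt 13 toprect [ 643. -138.] [233.  81.] 88 medall [ 638. -148.] bgr [147 140 141]
t 6.78 grip at [644.4 -60.7 125.7] yaw 88.0 turn(rotvec units) [ 0.01 -0.01  0.  ] shift units [-0.02 -0.01  2.84] F [0.2 0.8 0.3] open 0.11 q6 -1.81
```

View pics/w2.png

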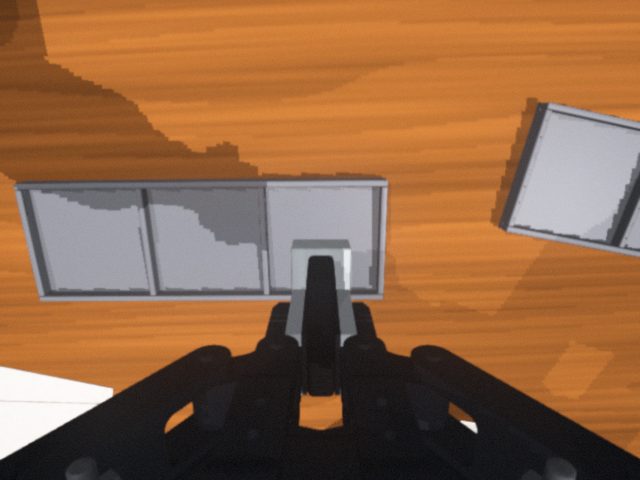

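The wrist view shows the held magnet lined up with the right-hand bay (columns 265–385). I'll lower and release it.

send_rows(
  commands=[
    [[0,0,0.7,0,0,0],[0,0,0.7,0,0,0],[0,0,0.6,0,0,0],[0,0,0.4,0,0,0],[0,0,0.3,0,0,0],[0,0,0.12,0,0,0],[0,0,0,0,0,0],[0,0,0,0,0,0]],
  ],
)

```text
time_s: 7.45
eef_pos: [0.6453, -0.0608, 0.1966]
eef_rot: [0.001, 0.017, 1.0, -0.0]
wrist_force: [-0.5, -0.4, 0.4]
opening: 0.111
grasp_force: 59.6
```

```bash
python3 - <<'E'
from h import *
nav([645,-61,40],88)
E
```

```text
t 7.45 grip at [645.5 -60.9  41.9] yaw 88.0 turn(rotvec units) [-0.    0.01  0.01] shift units [ 0.02 -0.    0.06] F [-0.5 -0.4  0.4] open 0.11 q6 -1.81
```

send_rows(
  commands=[
    [[0,0,0.06,0,0,0],[0,0,0,0,0,0],[0,0,0,0,0,0]],
  ],
)

```text
time_s: 7.7
eef_pos: [0.6455, -0.0613, 0.1951]
eef_rot: [0.001, 0.017, 1.0, -0.0]
wrist_force: [1.8, 0.9, 3.8]
opening: 0.101
grasp_force: 59.9
```

send_rows(
  commands=[
    [[0,0,0,0,0,0],[0,0,0,0,0,0],[0,0,0,0,0,0],[0,0,0,0,0,0],[0,0,0,0,0,0]],
  ],
  jaw=0.6,
)

```text
time_s: 8.12
eef_pos: [0.6447, -0.0612, 0.1939]
eef_rot: [-0.0, 0.017, 1.0, 0.0]
wrist_force: [0.6, 0.3, 1.0]
opening: 0.602
grasp_force: 0.0
```

send_rows(
  commands=[
    [[0,0,-0.2,0,0,0],[0,0,-0.7,0,0,0],[0,0,-0.7,0,0,0],[0,0,-0.8,0,0,0],[0,0,-0.5,0,0,0]],
  ],
)

```text
time_s: 8.53
eef_pos: [0.6454, -0.0613, 0.2841]
eef_rot: [0.001, 0.017, 1.0, -0.0]
wrist_force: [0.5, -0.3, 1.1]
opening: 0.601
grasp_force: 0.0
```

```bash
python3 - <<'E'
from h import *
nav([381,281,120],77)
E
```

```text
t 8.53 grip at [645.8 -61.5 129.4] yaw 88.0 turn(rotvec units) [-0.    0.03  1.92] shift units [11.17  9.14  0.31] F [ 0.5 -0.3  1.1] open 0.60 q6 -1.81
```

send_rows(
  commands=[
    [[0,0,0,0,0,0.96],[0,0,0,0,0,0.96]],
  ],
  jaw=1,
)

```text
time_s: 8.7
eef_pos: [0.6455, -0.0613, 0.2836]
eef_rot: [0.002, 0.115, 0.993, -0.0]
wrist_force: [-0.1, -0.3, -0.9]
opening: 0.859
grasp_force: 0.0
```

send_rows(
  commands=[
    [[0.698,0.571,0,0,0,0],[0.698,0.571,0,0,0,0],[0.698,0.571,0,0,0,0],[0.698,0.571,0,0,0,0],[0.698,0.571,0,0,0,0],[0.698,0.571,0,0,0,0],[0.698,0.571,0,0,0,0],[0.698,0.571,0,0,0,0]],
  ],
)

```text
time_s: 9.37
eef_pos: [0.5115, 0.1108, 0.2816]
eef_rot: [0.0, 0.113, 0.994, 0.0]
wrist_force: [-0.7, 0.6, 0.1]
opening: 1.001
grasp_force: 0.0
```

send_rows(
  commands=[
    [[0.698,0.571,0,0,0,0],[0.698,0.571,0,0,0,0],[0.698,0.571,0,0,0,0],[0.698,0.571,0,0,0,0],[0.698,0.571,0,0,0,0],[0.698,0.571,0,0,0,0],[0.698,0.571,0,0,0,0],[0.698,0.571,0,0,0,0]],
  ],
)

```text
time_s: 10.03
eef_pos: [0.3791, 0.2821, 0.2817]
eef_rot: [0.0, 0.113, 0.994, 0.0]
wrist_force: [-0.2, 0.3, -0.2]
opening: 0.998
grasp_force: 0.0
```

send_rows(
  commands=[
    [[0,0,0,0,0,0],[0,0,0,0,0,0]],
  ],
)

```text
time_s: 10.2
eef_pos: [0.3793, 0.282, 0.2815]
eef_rot: [0.0, 0.112, 0.994, 0.0]
wrist_force: [0.7, -0.8, -0.7]
opening: 1.0
grasp_force: 0.0
```

```bash
cat >> h.py <<'E'
def near(p,x,y,z0,r=40):
    C=cloud(p);m=(C[...,2]>z0/1e3)&(np.hypot(C[...,0]-x/1e3,C[...,1]-y/1e3)<r/1e3)
    q=(C[m]*1e3).astype(np.float32);print("near",m.sum(),cv2.minAreaRect(q[:,:2]),"circ",cv2.minEnclosingCircle(q[:,:2]),"zmax %.0f"%np.percentile(q[:,2],98))
E
python3 - <<'E'
from h import *
p=imaging.camera("wrist");find(p,["jar"]);near(p,381,281,36)
nav([381,281,34],77)
p=imaging.camera("scene");cv2.imwrite("pics/s3.png",p["image"][200:420,180:480])
E
```

```text
jar 0.91 px [322 254] n 5000 zt 43 toprect [381. 282.] [43. 43.] 20 medall [378. 282.] bgr [218 217 222]Traceback (most recent call last):
  File "<stdin>", line 2, in <module>
  File "h.py", line 33, in near
    q=(C[m]*1e3).astype(np.float32);print("near",m.sum(),cv2.minAreaRect(q[:,:2]),"circ",cv2.minEnclosingCircle(q[:,:2]),"zmax %.0f"%np.percentile(q[:,2],98))
                                                         ~~~~~~~~~~~~~~~^^^^^^^^^
cv2.error: OpenCV(4.12.0) /io/opencv/modules/imgproc/src/convhull.cpp:143: error: (-215:Assertion failed) total >= 0 && (depth == CV_32F || depth == CV_32S) in function 'convexHull'
```

```bash
sed -i 's/(C\[m\]\*1e3).astype(np.float32)/np.ascontiguousarray((C[m]*1e3).astype(np.float32))/; s/q\[:,:2\])/q[:,:2].copy())/g' h.py
python3 - <<'E'
from h import *
nav([381,282,32],77)
p=imaging.camera("scene");cv2.imwrite("pics/s3.png",cv2.resize(p["image"][200:420,180:480],None,fx=2,fy=2))
E
```

```text
t 10.30 grip at [380.6 280.9 126.8] yaw 77.0 turn(rotvec units) [0.   0.01 0.  ] shift units [-0.01  0.04  3.16] F [0.5 0.  0.3] open 1.00 q6 -0.96
```

View pics/s3.png

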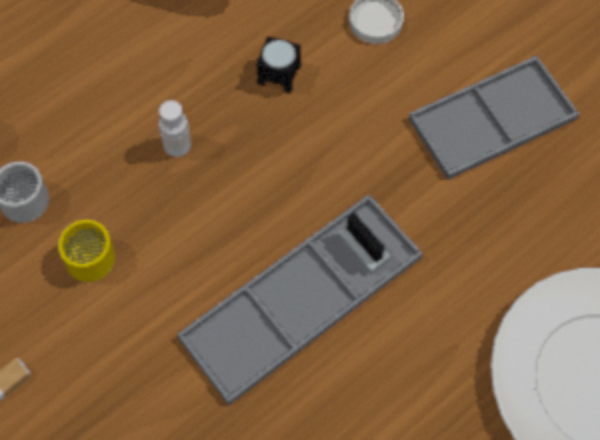

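The crop shows the magnet upright in the end bay at (365,240). Next is the jar.

send_rows(
  commands=[
    [[0,0.03,0.8,0,0,0],[0,0,0.8,0,0,0],[0,0,0.7,0,0,0],[0,0,0.5,0,0,0],[0,0,0.36,0,0,0],[0,0,0,0,0,0]],
  ],
)

```text
time_s: 10.85
eef_pos: [0.3799, 0.2809, 0.1843]
eef_rot: [-0.002, 0.114, 0.993, -0.001]
wrist_force: [-0.8, -0.3, -0.4]
opening: 0.999
grasp_force: 0.0
```

send_rows(
  commands=[
    [[0,0,0,0,0,0],[0,0,0,0,0,0],[0,0,0,0,0,0],[0,0,0,0,0,0],[0,0,0,0,0,0],[0,0,0,0,0,0],[0,0,0,0,0,0],[0,0,0,0,0,0]],
  ],
  jaw=0,
)

```text
time_s: 11.52
eef_pos: [0.3809, 0.2823, 0.1878]
eef_rot: [0.001, 0.113, 0.994, 0.001]
wrist_force: [-0.8, -1.5, 5.0]
opening: 0.495
grasp_force: 60.1
```

send_rows(
  commands=[
    [[0,0,-0.3,0,0,0],[0,0,-0.7,0,0,0],[0,0,-0.7,0,0,0],[0,0,-0.7,0,0,0],[0,0,-0.6,0,0,0]],
  ],
)

```text
time_s: 11.93
eef_pos: [0.3802, 0.2822, 0.2786]
eef_rot: [0.001, 0.113, 0.994, 0.0]
wrist_force: [-0.1, 0.1, -2.2]
opening: 0.496
grasp_force: 60.9
```

```bash
python3 - <<'E'
from h import *
nav([630,178,120],77)
E
```

```text
t 11.93 grip at [380.5 282.3 123.9] yaw 77.0 turn(rotvec units) [0.01 0.01 0.  ] shift units [-8.89 -1.52  0.13] F [-0.1  0.1 -2.2] open 0.50 q6 -0.96
```

send_rows(
  commands=[
    [[-0.8,-0.152,0,0,0,0],[-0.9,-0.152,0,0,0,0],[-0.9,-0.152,0,0,0,0],[-0.9,-0.152,0,0,0,0],[-0.9,-0.152,0,0,0,0],[-0.9,-0.152,0,0,0,0],[-0.9,-0.152,0,0,0,0],[-0.9,-0.152,0,0,0,0]],
  ],
)

```text
time_s: 12.6
eef_pos: [0.5806, 0.1981, 0.2773]
eef_rot: [0.0, 0.113, 0.994, 0.0]
wrist_force: [-0.2, 0.5, -1.4]
opening: 0.494
grasp_force: 60.9
```

send_rows(
  commands=[
    [[-0.9,-0.152,0,0,0,0],[-0.89,-0.152,0,0,0,0],[0,0,0,0,0,0],[0,0,0,0,0,0]],
  ],
)

```text
time_s: 12.93
eef_pos: [0.6306, 0.1769, 0.2769]
eef_rot: [0.0, 0.114, 0.993, 0.0]
wrist_force: [-1.0, 0.6, -0.8]
opening: 0.494
grasp_force: 60.9
```

```bash
python3 - <<'E'
from h import *
p=imaging.camera("wrist");cv2.imwrite("pics/w4.png",p["image"]);find(p,["short_tray"])
nav([630,178,37],77)
E
```

```text
short_tray 0.63 px [245 229] n 26840 zt 13 toprect [621. 140.] [156.  80.] 77 medall [614. 131.] bgr [130 124 126]
t 13.03 grip at [628.9 178.  121.7] yaw 77.0 turn(rotvec units) [-0.   -0.01  0.  ] shift units [-0.04  0.01  2.82] F [ 0.1 -0.1 -0.8] open 0.50 q6 -1.25
```

View pics/w4.png

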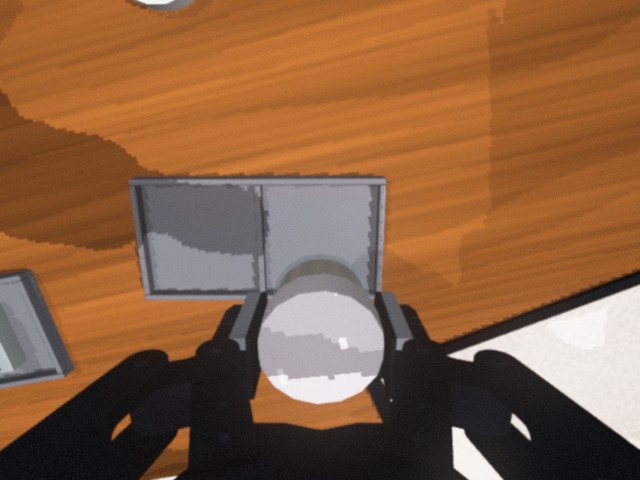

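The jar is held level and lined up with the right-hand bay (columns 265–383). I'll lower it.

send_rows(
  commands=[
    [[0,0,0.7,0,0,0],[0,0,0.7,0,0,0],[0,0,0.6,0,0,0],[0,0,0.4,0,0,0],[0,0,0.3,0,0,0],[0,0,0.1,0,0,0],[0,0,0.03,0,0,0],[0,0,0,0,0,0]],
  ],
)

```text
time_s: 13.7
eef_pos: [0.6299, 0.178, 0.1921]
eef_rot: [0.0, 0.113, 0.994, 0.0]
wrist_force: [-0.1, -0.4, -0.7]
opening: 0.494
grasp_force: 61.0
```

send_rows(
  commands=[
    [[0,0,0,0,0,0],[0,0,0,0,0,0]],
  ],
)

```text
time_s: 13.87
eef_pos: [0.6301, 0.1778, 0.1921]
eef_rot: [0.001, 0.113, 0.994, 0.0]
wrist_force: [0.1, -0.5, -0.1]
opening: 0.498
grasp_force: 60.9
```

Not yet touching, so down a little more, then release.

send_rows(
  commands=[
    [[0,0,0.05,0,0,0],[0,0,0,0,0,0],[0,0,0,0,0,0]],
  ],
)

```text
time_s: 14.12
eef_pos: [0.6303, 0.1778, 0.1918]
eef_rot: [0.001, 0.113, 0.994, 0.0]
wrist_force: [-5.2, 0.4, 8.6]
opening: 0.493
grasp_force: 61.7
```

send_rows(
  commands=[
    [[0,0,0,0,0,0],[0,0,0,0,0,0],[0,0,0,0,0,0],[0,0,0,0,0,0],[0,0,0,0,0,0]],
  ],
  jaw=0.78,
)

```text
time_s: 14.53
eef_pos: [0.6298, 0.1776, 0.1897]
eef_rot: [-0.0, 0.113, 0.994, -0.0]
wrist_force: [-0.5, -1.3, -0.3]
opening: 0.781
grasp_force: 0.0
```

send_rows(
  commands=[
    [[0,0,-0.2,0,0,0],[0,0,-0.7,0,0,0],[0,0,-0.7,0,0,0],[0,0,-0.8,0,0,0],[0,0,-0.6,0,0,0]],
  ],
)

```text
time_s: 14.95
eef_pos: [0.6302, 0.1777, 0.2822]
eef_rot: [0.001, 0.113, 0.994, 0.0]
wrist_force: [0.7, 0.0, -0.1]
opening: 0.783
grasp_force: 0.0
```

```bash
python3 - <<'E'
from h import *
nav([438,4,120],77)
E
```

```text
t 14.95 grip at [630.4 177.7 127.5] yaw 77.0 turn(rotvec units) [0.01 0.02 0.  ] shift units [ 4.95 -7.09  0.25] F [ 0.7  0.  -0.1] open 0.78 q6 -1.25
```

send_rows(
  commands=[
    [[0.619,-0.886,0,0,0,0],[0.619,-0.886,0,0,0,0],[0.619,-0.886,0,0,0,0],[0.619,-0.886,0,0,0,0],[0.619,-0.886,0,0,0,0],[0.619,-0.886,0,0,0,0],[0.619,-0.886,0,0,0,0],[0.619,-0.886,0,0,0,0]],
  ],
  jaw=1,
)

```text
time_s: 15.62
eef_pos: [0.4361, 0.0031, 0.2803]
eef_rot: [0.0, 0.113, 0.994, -0.0]
wrist_force: [1.0, -0.4, 0.3]
opening: 0.999
grasp_force: 0.0
```

send_rows(
  commands=[
    [[0,0,0,0,0,0],[0,0,0,0,0,0]],
  ],
)

```text
time_s: 15.78
eef_pos: [0.4366, 0.003, 0.2804]
eef_rot: [0.0, 0.114, 0.993, -0.0]
wrist_force: [-0.5, -0.4, -0.9]
opening: 0.998
grasp_force: 0.0
```

```bash
python3 - <<'E'
from h import *
p=imaging.camera("wrist");cv2.imwrite("pics/w5.png",p["image"]);find(p,["viewer"]);near(p,438,4,34)
nav([438,4,30],77)
E
```

```text
viewer 0.68 px [322 248] n 5027 zt 42 toprect [437.   5.] [38. 38.] 32 medall [433.   6.] bgr [132 132 133]
near 27102 ((436.5575866699219, 5.059864044189453), (77.84895324707031, 50.441184997558594), 89.48747253417969) circ ((433.88970947265625, 4.931638717651367), 39.734806060791016) zmax 202
t 15.88 grip at [438.2   3.8 125.9] yaw 77.0 turn(rotvec units) [ 0.    0.02 -0.  ] shift units [0.01 0.   3.2 ] F [0.  0.1 0.3] open 1.00 q6 -1.61
```

View pics/w5.png

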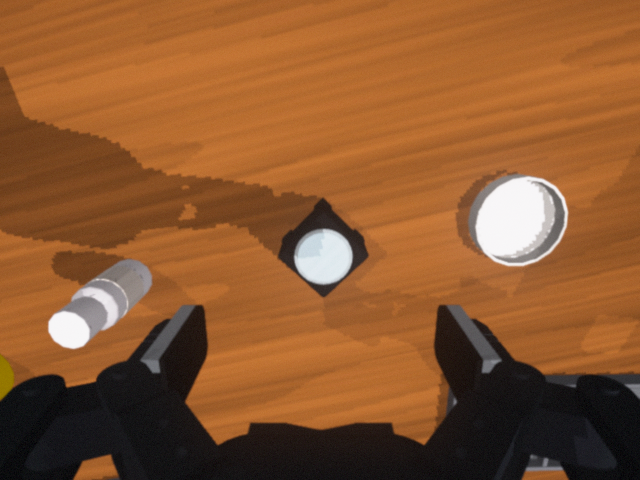

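The viewer, at (323,248), is turned 45° to the jaws, which agrees with the measured 32°. I'll turn the tool to match.

send_rows(
  commands=[
    [[0,0,0,0,0,0.98],[0,0,0,0,0,0.98],[0,0,0,0,0,0.98],[0,0,0,0,0,0.98],[0,0,0,0,0,0.98],[0,0,0,0,0,0.98],[0,0,0,0,0,0.98],[0,0,0,0,0,0.98]],
  ],
)

```text
time_s: 16.55
eef_pos: [0.4383, 0.0046, 0.2801]
eef_rot: [0.0, 0.486, 0.874, 0.0]
wrist_force: [-0.4, 0.5, 0.3]
opening: 0.999
grasp_force: 0.0
```

send_rows(
  commands=[
    [[0,0,0,0,0,0],[0,0,0,0,0,0]],
  ],
)

```text
time_s: 16.72
eef_pos: [0.438, 0.0044, 0.28]
eef_rot: [0.0, 0.482, 0.876, 0.0]
wrist_force: [0.0, 1.1, -0.3]
opening: 1.001
grasp_force: 0.0
```

```bash
python3 - <<'E'
from h import *
p=imaging.camera("wrist");find(p,["viewer"])
nav([437.5,4.5,30],32)
E
```

```text
viewer 0.76 px [322 246] n 4922 zt 42 toprect [437.   5.] [38. 38.] 32 medall [435.   9.] bgr [135 135 136]
viewer 0.50 px [218 398] n 2483 zt 58 toprect [421. -64.] [ 20. 145.] 15 medall [ 434. -119.] bgr [150 151 160]
t 16.82 grip at [437.7   4.2 125.3] yaw 32.3 turn(rotvec units) [0.   0.   0.05] shift units [ 0.01 -0.    3.18] F [ 0.5  0.6 -0.4] open 1.00 q6 -0.83
```

send_rows(
  commands=[
    [[0,0,0.8,0,0,0],[0,0,0.8,0,0,0],[0,0,0.7,0,0,0],[0,0,0.5,0,0,0],[0,0,0.36,0,0,0],[0,0,0,0,0,0]],
  ],
)

```text
time_s: 17.32
eef_pos: [0.4363, 0.0042, 0.183]
eef_rot: [-0.002, 0.483, 0.875, -0.001]
wrist_force: [-0.4, -0.2, 1.0]
opening: 1.0
grasp_force: 0.0
```

send_rows(
  commands=[
    [[0,0,0,0,0,0],[0,0,0,0,0,0],[0,0,0,0,0,0],[0,0,0,0,0,0],[0,0,0,0,0,0],[0,0,0,0,0,0],[0,0,0,0,0,0],[0,0,0,0,0,0]],
  ],
  jaw=0,
)

```text
time_s: 17.98
eef_pos: [0.4379, 0.0037, 0.1862]
eef_rot: [0.001, 0.484, 0.875, 0.0]
wrist_force: [-0.2, 0.9, 6.2]
opening: 0.435
grasp_force: 60.1
```

send_rows(
  commands=[
    [[0,0,-0.3,0,0,0],[0,0,-0.7,0,0,0],[0,0,-0.7,0,0,0],[0,0,-0.7,0,0,0],[0,0,-0.6,0,0,0]],
  ],
)

```text
time_s: 18.4
eef_pos: [0.4372, 0.0039, 0.277]
eef_rot: [0.001, 0.484, 0.875, 0.0]
wrist_force: [-0.1, 0.2, -0.7]
opening: 0.432
grasp_force: 60.2
```

send_rows(
  commands=[
    [[0,0,0,0,0,-0.98],[0,0,0,0,0,-0.98],[0,0,0,0,0,-0.98],[0,0,0,0,0,-0.98],[0,0,0,0,0,-0.98],[0,0,0,0,0,-0.98],[0,0,0,0,0,-0.98],[0,0,0,0,0,-0.98]],
  ],
)

```text
time_s: 19.07
eef_pos: [0.4371, 0.0039, 0.2757]
eef_rot: [0.0, 0.111, 0.994, -0.0]
wrist_force: [0.4, -0.3, 0.3]
opening: 0.435
grasp_force: 60.0
```

```bash
python3 - <<'E'
from h import *
nav([612,103,120],77)
E
```

```text
t 19.07 grip at [437.2   3.9 121. ] yaw 77.3 turn(rotvec units) [-0.    0.    0.05] shift units [-4.93  4.53  0.03] F [ 0.4 -0.3  0.3] open 0.43 q6 -1.61
```

send_rows(
  commands=[
    [[-0.616,0.566,0,0,0,0.05],[-0.616,0.566,0,0,0,0],[-0.616,0.566,0,0,0,0],[-0.616,0.566,0,0,0,0],[-0.616,0.566,0,0,0,0],[-0.616,0.566,0,0,0,0],[-0.616,0.566,0,0,0,0],[-0.616,0.566,0,0,0,0]],
  ],
)

```text
time_s: 19.73
eef_pos: [0.6131, 0.103, 0.2757]
eef_rot: [0.0, 0.115, 0.993, -0.0]
wrist_force: [0.2, -0.3, -0.4]
opening: 0.434
grasp_force: 60.2
```

send_rows(
  commands=[
    [[0,0,0,0,0,0],[0,0,0,0,0,0]],
  ],
)

```text
time_s: 19.9
eef_pos: [0.6126, 0.1028, 0.2754]
eef_rot: [0.0, 0.115, 0.993, -0.0]
wrist_force: [0.6, -0.2, -0.7]
opening: 0.436
grasp_force: 60.3
```

```bash
python3 - <<'E'
from h import *
p=imaging.camera("wrist");cv2.imwrite("pics/w6.png",p["image"])
nav([612,103,36],77)
E
```

```text
t 19.95 grip at [611.7 102.3 120.4] yaw 76.8 turn(rotvec units) [-0.   -0.01 -0.04] shift units [-0.01  0.02  2.81] F [-0.9 -0.7  0.3] open 0.44 q6 -1.37
```

View pics/w6.png

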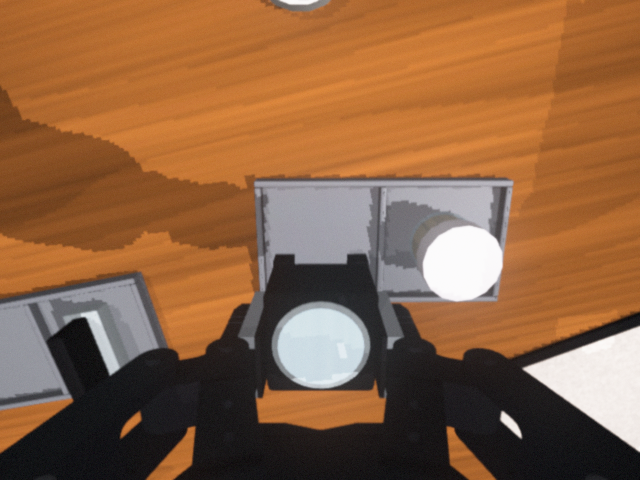

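The viewer is held square over the left bay (columns 262–380), and the jar sits at (460,260) in its own bay. I'll lower the viewer.

send_rows(
  commands=[
    [[0,0,0.7,0,0,0],[0,0,0.7,0,0,0],[0,0,0.6,0,0,0],[0,0,0.4,0,0,0],[0,0,0.3,0,0,0],[0,0,0.1,0,0,0],[0,0,0.04,0,0,0],[0,0,0,0,0,0]],
  ],
)

```text
time_s: 20.62
eef_pos: [0.6125, 0.1021, 0.1906]
eef_rot: [0.001, 0.116, 0.993, 0.0]
wrist_force: [-0.5, 0.6, -0.7]
opening: 0.433
grasp_force: 60.4
```

send_rows(
  commands=[
    [[0,0,0,0,0,0],[0,0,0,0,0,0]],
  ],
)

```text
time_s: 20.78
eef_pos: [0.6126, 0.1022, 0.1906]
eef_rot: [0.001, 0.116, 0.993, 0.0]
wrist_force: [0.1, 0.3, -1.0]
opening: 0.43
grasp_force: 60.4
```

send_rows(
  commands=[
    [[0,0,0.04,0,0,0],[0,0,0,0,0,0],[0,0,0,0,0,0]],
  ],
)

```text
time_s: 21.03
eef_pos: [0.6127, 0.1023, 0.1902]
eef_rot: [0.001, 0.115, 0.993, -0.0]
wrist_force: [-3.7, -0.4, 7.8]
opening: 0.437
grasp_force: 61.3
```

send_rows(
  commands=[
    [[0,0,0,0,0,0],[0,0,0,0,0,0],[0,0,0,0,0,0],[0,0,0,0,0,0],[0,0,0,0,0,0]],
  ],
  jaw=0.7,
)

```text
time_s: 21.45
eef_pos: [0.6122, 0.1022, 0.1885]
eef_rot: [-0.0, 0.116, 0.993, -0.0]
wrist_force: [-0.4, -0.9, 0.2]
opening: 0.703
grasp_force: 0.0
```

send_rows(
  commands=[
    [[0,0,-0.2,0,0,0],[0,0,-0.7,0,0,0],[0,0,-0.7,0,0,0],[0,0,-0.8,0,0,0],[0,0,-0.6,0,0,0]],
  ],
)

```text
time_s: 21.87
eef_pos: [0.6126, 0.1022, 0.2809]
eef_rot: [0.001, 0.116, 0.993, 0.0]
wrist_force: [1.3, -0.3, -0.3]
opening: 0.702
grasp_force: 0.0
```

```bash
python3 - <<'E'
from h import *
nav([390,-285,130],88)
E
```

```text
t 21.87 grip at [612.8 102.2 126.2] yaw 76.7 turn(rotvec units) [ 0.    0.02 -1.97] shift units [  6.97 -13.16  -0.13] F [ 1.3 -0.3 -0.3] open 0.70 q6 -1.36
```

send_rows(
  commands=[
    [[0,0,0,0,0,-0.985],[0,0,0,0,0,-0.985]],
  ],
  jaw=1,
)

```text
time_s: 22.03
eef_pos: [0.613, 0.1023, 0.2813]
eef_rot: [0.002, 0.015, 1.0, 0.0]
wrist_force: [-0.7, 0.1, 0.8]
opening: 0.95
grasp_force: 0.0
```

send_rows(
  commands=[
    [[0.436,-0.822,0,0,0,0],[0.436,-0.822,0,0,0,0],[0.436,-0.822,0,0,0,0],[0.436,-0.822,0,0,0,0],[0.436,-0.822,0,0,0,0],[0.436,-0.822,0,0,0,0],[0.436,-0.822,0,0,0,0],[0.436,-0.822,0,0,0,0]],
  ],
)

```text
time_s: 22.7
eef_pos: [0.5001, -0.0923, 0.2792]
eef_rot: [0.0, 0.017, 1.0, -0.0]
wrist_force: [0.5, -0.1, 0.7]
opening: 1.002
grasp_force: 0.0
```

send_rows(
  commands=[
    [[0.436,-0.822,0,0,0,0],[0.436,-0.822,0,0,0,0],[0.436,-0.822,0,0,0,0],[0.436,-0.822,0,0,0,0],[0.436,-0.822,0,0,0,0],[0.436,-0.822,0,0,0,0],[0.436,-0.822,0,0,0,0],[0.436,-0.822,0,0,0,0]],
  ],
)

```text
time_s: 23.37
eef_pos: [0.3886, -0.286, 0.2793]
eef_rot: [0.0, 0.017, 1.0, -0.0]
wrist_force: [0.3, 0.1, -0.0]
opening: 0.997
grasp_force: 0.0
```

send_rows(
  commands=[
    [[0,0,0,0,0,0],[0,0,0,0,0,0]],
  ],
)

```text
time_s: 23.53
eef_pos: [0.3889, -0.286, 0.2792]
eef_rot: [0.0, 0.019, 1.0, -0.0]
wrist_force: [0.9, 0.1, -0.9]
opening: 1.001
grasp_force: 0.0
```

```bash
python3 - <<'E'
from h import *
p=imaging.camera("wrist");cv2.imwrite("pics/w7.png",p["image"]);find(p,["sieve"])
nav([390,-285,30],88)
E
```

```text
sieve 0.71 px [311  84] n 7508 zt 41 toprect [ 298. -287.] [47. 47.] 22 medall [ 295. -287.] bgr [ 23 156 180]
sieve 0.67 px [351 379] n 5792 zt 41 toprect [ 445. -282.] [126.  48.] 17 medall [ 483. -271.] bgr [ 12 119 145]
t 23.63 grip at [ 389.6 -284.4  124.1] yaw 88.0 turn(rotvec units) [ 0.  0. -0.] shift units [-0.02 -0.02  3.14] F [-0.6 -0.  -0.3] open 1.00 q6 -2.41
```

View pics/w7.png

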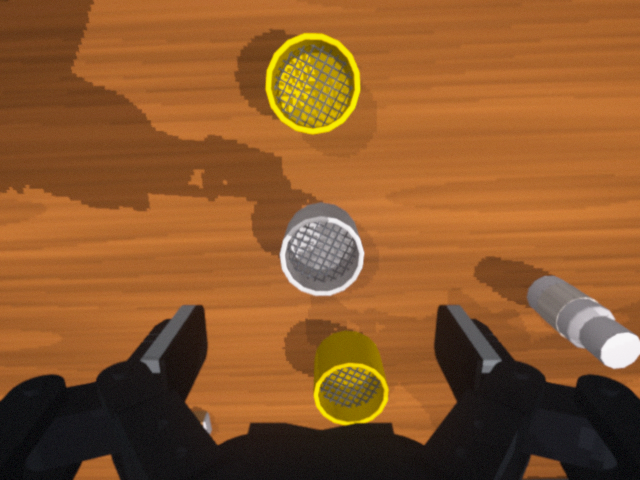

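The wrist view shows the metal sieve at (322,255), centred between the fingers, with the yellow ones above and below it, clear of the jaws.

send_rows(
  commands=[
    [[0,0,0.8,0,0,0],[0,0,0.8,0,0,0],[0,0,0.7,0,0,0],[0,0,0.5,0,0,0],[0,0,0.32,0,0,0],[0,0,0,0,0,0]],
  ],
)

```text
time_s: 24.13
eef_pos: [0.3893, -0.2832, 0.1832]
eef_rot: [-0.001, 0.017, 1.0, 0.002]
wrist_force: [-0.1, 0.8, -0.6]
opening: 1.001
grasp_force: 0.0
```

send_rows(
  commands=[
    [[0,0,0,0,0,0],[0,0,0,0,0,0],[0,0,0,0,0,0],[0,0,0,0,0,0],[0,0,0,0,0,0],[0,0,0,0,0,0],[0,0,0,0,0,0],[0,0,0,0,0,0]],
  ],
  jaw=0,
)

```text
time_s: 24.8
eef_pos: [0.3901, -0.2853, 0.1867]
eef_rot: [0.001, 0.017, 1.0, -0.001]
wrist_force: [1.2, 2.3, 6.4]
opening: 0.544
grasp_force: 61.2
```

send_rows(
  commands=[
    [[0,0,-0.3,0,0,0],[0,0,-0.7,0,0,0],[0,0,-0.7,0,0,0],[0,0,-0.7,0,0,0],[0,0,-0.6,0,0,0]],
  ],
)

```text
time_s: 25.22
eef_pos: [0.3896, -0.285, 0.2775]
eef_rot: [0.001, 0.017, 1.0, -0.001]
wrist_force: [0.4, -0.5, -0.5]
opening: 0.544
grasp_force: 61.7
```

```bash
python3 - <<'E'
from h import *
nav([640,-213,120],88)
E
```

```text
t 25.22 grip at [ 389.8 -285.2  122.8] yaw 88.0 turn(rotvec units) [-0.01  0.01  0.  ] shift units [-8.25  2.7   0.09] F [ 0.4 -0.5 -0.5] open 0.54 q6 -2.41
```

send_rows(
  commands=[
    [[-0.825,0.27,0,0,0,0],[-0.825,0.27,0,0,0,0],[-0.825,0.27,0,0,0,0],[-0.825,0.27,0,0,0,0],[-0.825,0.27,0,0,0,0],[-0.825,0.27,0,0,0,0],[-0.825,0.27,0,0,0,0],[-0.825,0.27,0,0,0,0]],
  ],
)

```text
time_s: 25.88
eef_pos: [0.5908, -0.2264, 0.2762]
eef_rot: [0.0, 0.017, 1.0, -0.0]
wrist_force: [-0.5, -0.0, -0.4]
opening: 0.546
grasp_force: 61.7
```

send_rows(
  commands=[
    [[-0.825,0.27,0,0,0,0],[-0.825,0.27,0,0,0,0],[0,0,0,0,0,0],[0,0,0,0,0,0]],
  ],
)

```text
time_s: 26.22
eef_pos: [0.6403, -0.2118, 0.2757]
eef_rot: [0.0, 0.016, 1.0, -0.0]
wrist_force: [-0.8, -0.7, -0.6]
opening: 0.546
grasp_force: 61.7
```

```bash
python3 - <<'E'
from h import *
p=imaging.camera("wrist");cv2.imwrite("pics/w8.png",p["image"])
nav([640,-213,36.5],88)
E
```

```text
t 26.27 grip at [ 639.3 -212.3  120.7] yaw 88.1 turn(rotvec units) [-0.   -0.01  0.01] shift units [-0.02 -0.02  2.81] F [ 0.1 -0.3 -1.5] open 0.55 q6 -2.03
```

View pics/w8.png

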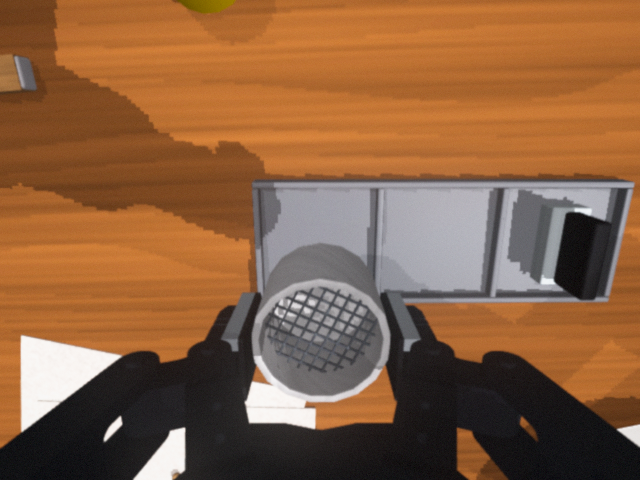

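The sieve hangs over the left bay (columns 262–375), with the middle bay free and the magnet in the right one. I'll lower it.

send_rows(
  commands=[
    [[0,0,0.7,0,0,0],[0,0,0.7,0,0,0],[0,0,0.6,0,0,0],[0,0,0.4,0,0,0],[0,0,0.3,0,0,0],[0,0,0.1,0,0,0],[0,0,0.04,0,0,0],[0,0,0,0,0,0]],
  ],
)

```text
time_s: 26.93
eef_pos: [0.6396, -0.213, 0.191]
eef_rot: [0.0, 0.018, 1.0, -0.0]
wrist_force: [-0.1, -0.2, -0.2]
opening: 0.547
grasp_force: 61.6
```

send_rows(
  commands=[
    [[0,0,0.03,0,0,0],[0,0,0,0,0,0],[0,0,0,0,0,0]],
  ],
)

```text
time_s: 27.18
eef_pos: [0.6398, -0.2129, 0.1908]
eef_rot: [0.001, 0.017, 1.0, -0.0]
wrist_force: [-2.9, 0.1, 5.7]
opening: 0.546
grasp_force: 62.2
```

Contact, so release and lift.

send_rows(
  commands=[
    [[0,0,0,0,0,0],[0,0,0,0,0,0],[0,0,0,0,0,0],[0,0,0,0,0,0],[0,0,0,0,0,0]],
  ],
  jaw=0.78,
)

```text
time_s: 27.6
eef_pos: [0.6396, -0.2125, 0.1889]
eef_rot: [-0.0, 0.017, 1.0, 0.0]
wrist_force: [-0.1, -0.5, -0.0]
opening: 0.783
grasp_force: 0.0
```

send_rows(
  commands=[
    [[0,0,-0.2,0,0,0],[0,0,-0.7,0,0,0],[0,0,-0.7,0,0,0],[0,0,-0.8,0,0,0],[0,0,-0.6,0,0,0]],
  ],
)

```text
time_s: 28.02
eef_pos: [0.6399, -0.2126, 0.2813]
eef_rot: [0.001, 0.017, 1.0, -0.0]
wrist_force: [0.6, -0.7, -0.5]
opening: 0.78
grasp_force: 0.0
```

```bash
python3 - <<'E'
from h import *
nav([436,-129,130],88)
E
```

```text
t 28.02 grip at [ 640.2 -212.7  126.6] yaw 88.0 turn(rotvec units) [-0.01  0.02  0.  ] shift units [ 6.9   2.55 -0.11] F [ 0.6 -0.7 -0.5] open 0.78 q6 -2.03
```

send_rows(
  commands=[
    [[0.862,0.319,0,0,0,0],[0.862,0.319,0,0,0,0],[0.862,0.319,0,0,0,0],[0.862,0.319,0,0,0,0],[0.862,0.319,0,0,0,0],[0.862,0.319,0,0,0,0],[0.862,0.319,0,0,0,0],[0.862,0.319,0,0,0,0]],
  ],
  jaw=1,
)

```text
time_s: 28.68
eef_pos: [0.4343, -0.1282, 0.2793]
eef_rot: [0.0, 0.017, 1.0, -0.0]
wrist_force: [0.4, -0.3, 0.5]
opening: 1.0
grasp_force: 0.0
```

send_rows(
  commands=[
    [[0,0,0,0,0,0],[0,0,0,0,0,0]],
  ],
)

```text
time_s: 28.85
eef_pos: [0.4348, -0.1283, 0.2794]
eef_rot: [0.0, 0.017, 1.0, -0.0]
wrist_force: [0.2, -0.5, 0.0]
opening: 1.0
grasp_force: 0.0
```

```bash
python3 - <<'E'
from h import *
p=imaging.camera("wrist");cv2.imwrite("pics/w9.png",p["image"]);find(p,["bottle"])
nav([436,-129,33],88)
p=imaging.camera("scene");find(p,["bottle"],1)
E
```

```text
bottle 0.74 px [319 255] n 3252 zt 73 toprect [ 435. -131.] [21. 22.] 63 medall [ 428. -130.] bgr [187 187 194]
t 28.95 grip at [ 436.7 -129.5  125.2] yaw 88.0 turn(rotvec units) [-0.01  0.02  0.  ] shift units [0.03 0.02 3.07] F [ 0.8 -0.5  0.5] open 1.00 q6 -2.09
bottle 0.53 px [268 264] n 307 zt 73 toprect [ 437. -131.] [20. 19.] 26 medall [ 443. -134.] bgr [140 141 143]
```

View pics/w9.png

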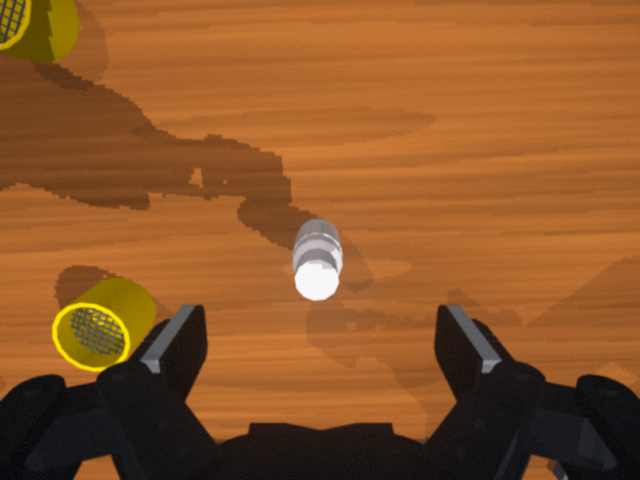

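The bottle is at (318,260), about 1.5 mm off centre, which I'll correct on the way down.

send_rows(
  commands=[
    [[0.02,-0.05,0.6,0,0,0],[0,0,0.8,0,0,0],[0,0,0.7,0,0,0],[0,0,0.6,0,0,0],[0,0,0.34,0,0,0],[0,0,0,0,0,0]],
  ],
)

```text
time_s: 29.55
eef_pos: [0.4344, -0.13, 0.1857]
eef_rot: [-0.002, 0.017, 1.0, 0.001]
wrist_force: [-0.7, 0.9, 0.2]
opening: 1.003
grasp_force: 0.0
```

send_rows(
  commands=[
    [[0,0,0,0,0,0],[0,0,0,0,0,0],[0,0,0,0,0,0],[0,0,0,0,0,0],[0,0,0,0,0,0],[0,0,0,0,0,0],[0,0,0,0,0,0],[0,0,0,0,0,0]],
  ],
  jaw=0,
)

```text
time_s: 30.22
eef_pos: [0.4353, -0.1305, 0.1889]
eef_rot: [0.001, 0.017, 1.0, -0.0]
wrist_force: [-1.3, 0.9, 6.7]
opening: 0.309
grasp_force: 58.7
```

send_rows(
  commands=[
    [[0,0,-0.3,0,0,0],[0,0,-0.7,0,0,0],[0,0,-0.7,0,0,0],[0,0,-0.7,0,0,0],[0,0,-0.8,0,0,0]],
  ],
)

```text
time_s: 30.63
eef_pos: [0.4344, -0.13, 0.285]
eef_rot: [-0.0, 0.017, 1.0, 0.0]
wrist_force: [0.9, -0.1, -0.5]
opening: 0.306
grasp_force: 59.0
```

```bash
python3 - <<'E'
from h import *
nav([643,-138,125],88)
E
```

```text
t 30.63 grip at [ 434.4 -130.   130.3] yaw 88.0 turn(rotvec units) [ 0.   -0.01  0.  ] shift units [-6.96 -0.03  0.18] F [ 0.9 -0.1 -0.5] open 0.31 q6 -2.09
```

send_rows(
  commands=[
    [[-0.87,0,0,0,0,0],[-0.87,0,0,0,0,0],[-0.87,0,0,0,0,0],[-0.87,0,0,0,0,0],[-0.87,0,0,0,0,0],[-0.87,0,0,0,0,0],[-0.87,0,0,0,0,0],[-0.87,-0.03,0,0,0,0]],
  ],
)

```text
time_s: 31.3
eef_pos: [0.6446, -0.1381, 0.2845]
eef_rot: [0.0, 0.017, 1.0, -0.0]
wrist_force: [-0.3, -1.5, -0.9]
opening: 0.308
grasp_force: 58.9
```

send_rows(
  commands=[
    [[0,0,0,0,0,0],[0,0,0,0,0,0]],
  ],
)

```text
time_s: 31.47
eef_pos: [0.644, -0.1383, 0.284]
eef_rot: [-0.0, 0.017, 1.0, -0.0]
wrist_force: [-0.5, 0.4, -1.0]
opening: 0.312
grasp_force: 58.9
```

```bash
python3 - <<'E'
from h import *
p=imaging.camera("wrist");cv2.imwrite("pics/w10.png",p["image"])
nav([643,-137.5,38.5],88)
E
```

```text
t 31.52 grip at [ 643.  -138.1  129.1] yaw 88.0 turn(rotvec units) [ 0.   -0.01  0.01] shift units [0.   0.02 3.02] F [-0.1  0.7 -1.3] open 0.32 q6 -1.93
```

View pics/w10.png

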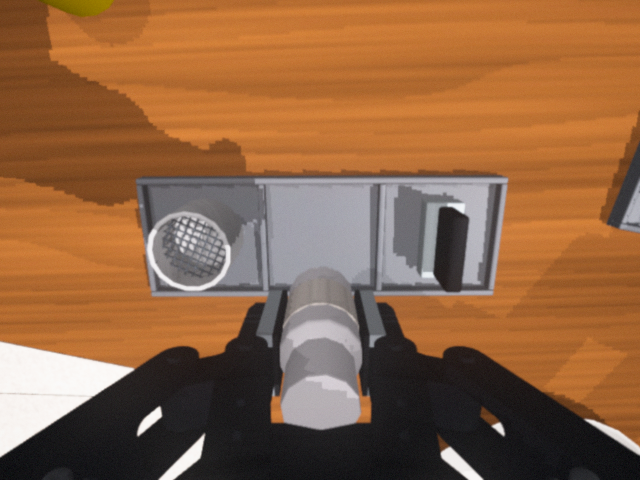

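The bottle is vertical over the middle bay (columns 267–378), with the sieve and magnet in the end bays. I'll lower it.

send_rows(
  commands=[
    [[0,0,0.8,0,0,0],[0,0,0.8,0,0,0],[0,0,0.6,0,0,0],[0,0,0.4,0,0,0],[0,0,0.3,0,0,0],[0,0,0.1,0,0,0],[0,0,0.04,0,0,0],[0,0,0,0,0,0]],
  ],
)

```text
time_s: 32.18
eef_pos: [0.6438, -0.1386, 0.1935]
eef_rot: [0.001, 0.017, 1.0, -0.0]
wrist_force: [-0.4, 0.1, 0.1]
opening: 0.311
grasp_force: 59.0
```

send_rows(
  commands=[
    [[0,0,0.03,0,0,0],[0,0,0,0,0,0],[0,0,0,0,0,0]],
  ],
)

```text
time_s: 32.43
eef_pos: [0.6441, -0.1386, 0.1929]
eef_rot: [0.001, 0.017, 1.0, -0.0]
wrist_force: [-0.8, -0.4, 2.4]
opening: 0.313
grasp_force: 59.3
```

send_rows(
  commands=[
    [[0,0,0,0,0,0],[0,0,0,0,0,0],[0,0,0,0,0,0],[0,0,0,0,0,0],[0,0,0,0,0,0]],
  ],
  jaw=0.6,
)

```text
time_s: 32.85
eef_pos: [0.6434, -0.1383, 0.1914]
eef_rot: [-0.0, 0.017, 1.0, 0.0]
wrist_force: [-0.0, -0.2, -0.0]
opening: 0.604
grasp_force: 0.0
```

send_rows(
  commands=[
    [[0,0,-0.2,0,0,0],[0,0,-0.6,0,0,0],[0,0,-0.8,0,0,0],[0,0,-0.8,0,0,0],[0,0,-0.8,0,0,0],[0,0,-0.8,0,0,0],[0,0,-0.5,0,0,0]],
  ],
)

```text
time_s: 33.43
eef_pos: [0.644, -0.1386, 0.3303]
eef_rot: [0.002, 0.017, 1.0, -0.001]
wrist_force: [-0.7, 0.4, 0.4]
opening: 0.598
grasp_force: 0.0
```

send_rows(
  commands=[
    [[0.8,0,0,0,0,0],[0.9,0,0,0,0,0],[0.9,0,0,0,0,0],[0.9,0,0,0,0,0],[0.9,0,0,0,0,0],[0.6,0,0,0,0,0],[0,0,0,0,0,0],[0,0,0,0,0,0]],
  ],
)

```text
time_s: 34.1
eef_pos: [0.4932, -0.1332, 0.3274]
eef_rot: [0.001, 0.018, 1.0, -0.0]
wrist_force: [0.7, -0.2, 0.1]
opening: 0.597
grasp_force: 0.0
```

```bash
python3 - <<'E'
from h import *
N=["bottle","sieve","magnet","jar","viewer","dish","eraser"]
p=imaging.camera("scene");find(p,N);cv2.imwrite("pics/s11.png",cv2.resize(p["image"][120:420,150:510],None,fx=2,fy=2))
p=imaging.camera("top");find(p,N)
print(status.get_obs()["time_s"])
E
```

```text
bottle 0.86 px [330 342] n 288 zt 78 toprect [ 645. -139.] [19. 20.] 30 medall [ 650. -144.] bgr [151 151 153]
sieve 0.95 px [224 323] n 650 zt 41 toprect [ 483. -269.] [45. 48.] 52 medall [ 480. -270.] bgr [ 18 113 128]
sieve 0.76 px [162 266] n 635 zt 41 toprect [ 297. -287.] [49. 48.] 42 medall [ 297. -287.] bgr [ 13 103 118]
magnet 0.94 px [363 322] n 407 zt 48 toprect [645. -61.] [11. 46.] 88 medall [649. -66.] bgr [71 70 67]
jar 0.79 px [444 243] n 523 zt 49 toprect [630. 177.] [42. 45.] 24 medall [634. 170.] bgr [156 157 158]
viewer 0.82 px [414 261] n 527 zt 48 toprect [612. 102.] [39. 39.] 78 medall [615.  96.] bgr [82 81 76]
dish 0.63 px [367 208] n 555 zt 16 toprect [453. 128.] [57. 58.] 31 medall [451. 130.] bgr [159 165 167]
eraser 0.63 px [183 388] n 286 zt 16 toprect [ 533. -399.] [43. 21.] 90 medall [ 535. -399.] bgr [114 142 165]
sieve 0.96 px [462 241] n 494 zt 42 toprect [ 482. -267.] [46. 46.] 4 medall [ 483. -269.] bgr [ 63 133 151]
sieve 0.95 px [466 331] n 470 zt 41 toprect [ 297. -284.] [45. 47.] 0 medall [ 298. -286.] bgr [ 58 124 139]
magnet 0.49 px [360 166] n 295 zt 49 toprect [643. -59.] [10. 42.] 87 medall [639. -58.] bgr [113 110 106]
jar 0.93 px [255 172] n 427 zt 50 toprect [630. 179.] [43. 41.] 4 medall [625. 177.] bgr [201 199 199]
viewer 0.67 px [285 178] n 350 zt 49 toprect [611. 105.] [37. 36.] 77 medall [607. 104.] bgr [139 137 129]
dish 0.70 px [270 249] n 604 zt 16 toprect [453. 131.] [58. 56.] 29 medall [454. 132.] bgr [218 218 220]
eraser 0.76 px [515 219] n 172 zt 16 toprect [ 533. -396.] [19. 43.] 7 medall [ 532. -395.] bgr [146 172 200]
34.9
```

View pics/s11.png

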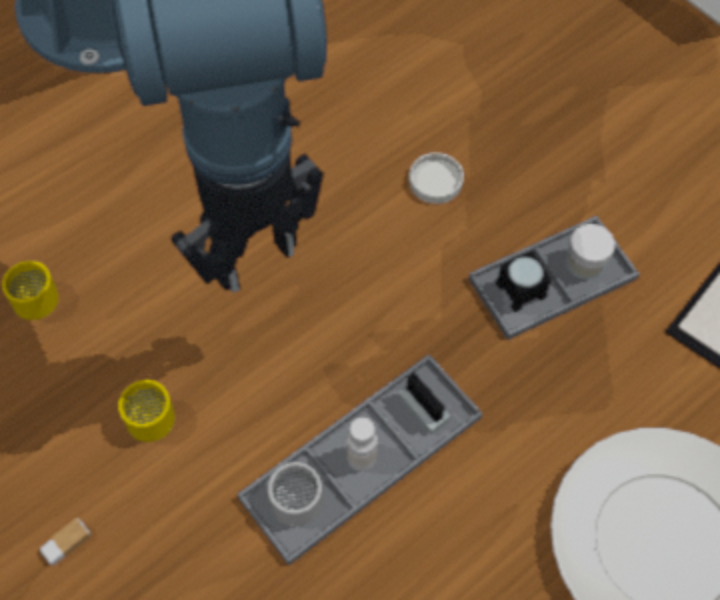

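All five items stand upright in their bays: sieve (295,490), bottle (362,440), magnet (427,398), viewer (525,278) and jar (590,247). The dish and eraser haven't moved.

```bash
python3 -c "
from bench import ctrl
print(ctrl.hand_in())"
```

```text
the job is handed in; nothing more can be done
None
```

Both kits are made up and the job is handed in at about 35 s on the robot's clock: sieve, bottle and magnet in the long tray (bottle in the middle), viewer and jar in the short tray, all upright; the dish and eraser were not touched.

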